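Set out the reagent containers on their outlined plates

TASK

Get the bench ready for the analyser: stand each of the four white reagent containers (slim round bottle, wide jar, square bottle, oblong cartridge) on the light grey plate whose black outline has the shape and size of its base, centred in the outline and with the square and oblong ones turned to match it. Keep them upright, set them down without dropping them, and leave the two small amber vials where they stand.

Things in the scene. Friction and masses are not known exactly. Their poses are not given: they have to be found in the camera images.
- slim_mid (a point): Slim round white bottle with a paper label and a narrower black cap: body 36 mm diameter and 74 mm high, cap 26 mm diameter, 95 mm high in all, about 140 g. Loose, stands on the bench at the start; this point is on its axis, half-way up; z points up. 
- jar_mid (a point): Wide, squat round white jar with a black lid: body 54 mm diameter, lid 52 mm diameter from 46 mm up, 60 mm high in all, about 180 g. Loose, stands on the bench at the start; this point is on its axis, half-way up; z points up. 
- square_mid (a point): Square white bottle with a round black cap: body 44 x 44 mm and 62 mm high, cap 30 mm diameter, 80 mm high in all, about 170 g; x and y are square to its sides. Loose, stands on the bench at the start; this point is on its axis, half-way up; z points up. 
- cartridge_mid (a point): Oblong white reagent cartridge with two round black caps side by side: body 66 mm long (x) by 32 mm wide (y) and 56 mm high, caps 22 mm diameter, 70 mm high in all, about 160 g. Loose, stands on the bench at the start; this point is on its axis, half-way up; z points up. 
- plate_slim: Place of the slim bottle: round plate 64 mm in diameter with a ring outline 38 mm inside diameter, 5 mm wide (the smaller of the two round plates). Fixed flat light grey plastic plate, 4 mm thick, with a black outline drawn on it; origin at the centre of its underside (z = 0), its top face, on which the container stands, 4 mm higher; z up. 
- plate_jar: Place of the jar: round plate 82 mm in diameter with a ring outline 56 mm inside diameter, 5 mm wide (the larger of the two round plates). Fixed flat light grey plastic plate, 4 mm thick, with a black outline drawn on it; origin at the centre of its underside (z = 0), its top face, on which the container stands, 4 mm higher; z up. 
- plate_square: Place of the square bottle: square plate 64 x 64 mm with a square outline 45 x 45 mm inside; x and y are square to its sides. Fixed flat light grey plastic plate, 4 mm thick, with a black outline drawn on it; origin at the centre of its underside (z = 0), its top face, on which the container stands, 4 mm higher; z up. 
- plate_cartridge: Place of the cartridge: oblong plate 86 mm (x) by 52 mm (y) with an oblong outline 67 x 33 mm inside. Fixed flat light grey plastic plate, 4 mm thick, with a black outline drawn on it; origin at the centre of its underside (z = 0), its top face, on which the container stands, 4 mm higher; z up. 
- vial_a_mid (a point): Bystander: the shorter small amber vial with a white cap, 24 mm diameter, 42 mm high, loose, standing among the other things; this point is half-way up. Not to be moved.
- vial_b_mid (a point): Bystander: the taller small amber vial with a white cap, 24 mm diameter, 54 mm high, loose, standing among the other things; this point is half-way up. Not to be moved.
Things that resemble listed ones, but are neither listed nor needed, are in the scene too. What is shaped like the part that bears slim_mid but purple is not meant.

How it is judged:
At the end, for the whole second after the job is handed in: Each container stands upright (0.1 rad) and at rest on top of its own plate, within 12 mm of its centre; the square bottle's sides lie within 0.25 rad of the plate's sides (any quarter turn), the cartridge's length within 0.25 rad of the plate's length (either way round) (horizontal distance between slim_mid and plate_slim below 0.012 m and height (world z) of slim_mid between 0.0485 and 0.0555 m and angle between each of slim_mid, jar_mid, square_mid, cartridge_mid's own z axis and vertical below 0.1 rad and linear speed of each of slim, jar, square, cartridge below 0.02 m/s and angular speed of each of slim, jar, square, cartridge below 0.2 rad/s and horizontal distance between jar_mid and plate_jar below 0.012 m and height (world z) of jar_mid between 0.031 and 0.038 m and horizontal distance between square_mid and plate_square below 0.012 m and height (world z) of square_mid between 0.041 and 0.048 m and (angle between the x axis of square_mid and the x axis of plate_square, either way round below 0.25 rad or angle between the x axis of square_mid and the y axis of plate_square, either way round below 0.25 rad) and horizontal distance between cartridge_mid and plate_cartridge below 0.012 m and height (world z) of cartridge_mid between 0.036 and 0.043 m and angle between the x axis of cartridge_mid and the x axis of plate_cartridge, either way round below 0.25 rad); the robot touches nothing.
It fails at once if a container is tipped by more than 35 degrees (angle between any of slim_mid, jar_mid, square_mid, cartridge_mid's own z axis and vertical above 0.6 rad).
It fails at once if a container is dropped (falls at over 0.7 m/s out of the fingers) ((linear speed of slim above 0.7 m/s and contact force between the fingers and slim below 0.05 N) or (linear speed of jar above 0.7 m/s and contact force between the fingers and jar below 0.05 N) or (linear speed of square above 0.7 m/s and contact force between the fingers and square below 0.05 N) or (linear speed of cartridge above 0.7 m/s and contact force between the fingers and cartridge below 0.05 N)).
It fails at once if a small amber vial is moved by more than 20 mm (distance of any of vial_a_mid, vial_b_mid from where it was at the start of the episode above 0.02 m).
It also fails if it takes over 99 s, if anything falls off the work surface, if the arm or the gripper's body presses on something with over 40 N, if the wrist force passes 120 N, or if a joint passes its speed limit or range.

ROBOT

A 6-joint arm with a two-finger parallel gripper is mounted at the origin on the work surface. World frame = base frame: x ahead of the robot, y to its left, z up, the work surface at z = 0. Lengths are in m, angles in rad, forces in N, time in s.
With the tool pointing down it reaches from about 0.35 to 0.8 m from the base axis. Payload 7.3 kg.
Tool frame: the origin (TCP) lies midway between the tips of the shut fingers; the grasp point (between the pads) lies 19 mm behind it; y points along the fingers, z is the direction in which the jaws open and shut, and the axes are right-handed (so a half turn about y gives the same grasp; the last joint's range is limited). The gripper opens to 85 mm and grips with 20 to 120 N. Pads are 22 mm wide; open, the fingers measure 114 mm over their backs; the gripper's body (76 mm by 85 mm) begins 54 mm behind the grasp point. The pads swing forward as they close: fully open they stand 13 mm farther back than shut.
Start: joints at [1.037, 0.342, 1.524, -0, 1.275, -0.146], TCP at [0.199, 0.486, 0.203] pointing down, gripper open.
Joint ranges: [-2.53, 2.53], [-0.77, 2.02], [0.04, 2.7], [-1, 4.14], [0.28, 2.66], [-3.11, 3.11]. Speed limits (rad/s): [2.57, 2.57, 3.14, 3.14, 3.14, 3.14].

INTERFACE

Orientations are given as a unit quaternion [w, x, y, z].
In Python, from bench import bot gives the robot as it stands. The module is installed in compiled form; this text tells all that it offers.
- The arm moves only by the shell command python3 -m creep 'ROWS' [FORCE]. ROWS is JSON, a list of rows, each a list of 3 entries, a list of its own where there are three numbers: the opening, from 0 (shut) to 1 (fully open), then the shift along the tool's x, y, z in mm, then the turn, a rotation vector about the tool's x, y, z in units of 8 degrees (1.0 is 8 degrees). A call has 1 to 12 rows; each row is the pose to reach, as a shift and turn from the pose commanded when the call began, along the tool's axes at that moment; what a row does not reach only later rows make up. A row lasts 1/8 s, in which the tool goes at most 62.5 mm and 10.7 degrees, less where a joint would pass 70% of its speed; a pose out of reach is approached as far as the arm can. A call with a gripper value outside its range is refused whole. The fingers move at their own pace and stop on an object; FORCE is the grip in N (left out, the last holds). Time passes only in rows, so rows that repeat a pose let the fingers close. It gives the time, the measured TCP pose, the force and the opening at its end, in the units of the state.
- bot.observe(): the state, without advancing time (a new reading comes with each control period).
- bot.snapshot(name): name is "scene" or "top"; returns the picture (420x560x3 uint8, blue, green, red); there is no depth.
- bot.camera_info(name): a dict with "mtx" (3x3 intrinsics, pixels), "dist" ([k1, k2, p1, p2, k3] as OpenCV has them; the pictures are not rectified), "world_from_camera" (4x4, takes a point from camera to world coordinates). Camera axes: x right, y down, z forward; pixel columns grow to the right and rows downward; lengths in m; the calibration is good to about 2 mm. A picture is of the moment at which its call begins. camera_info takes no time and is no camera call.
- bot.finish_job(): hands the job in, once; it reports no verdict.
The state is a dict: "t": time; "joint_pos": joint angles; "dq": joint speeds; "tau": joint torques, N m; "position": TCP position; "orientation": TCP orientation; "wrist_force": force on the tool from outside, world axes, zero at the start; "ft_torque": the same for the moment, N m; "width": opening from 0.0 (shut) to 1.0 (fully open).
Only numpy, scipy, OpenCV 4.12 (cv2) and the standard library are available. Lean on these libraries where they do the work, as an engineer would, in place of code of your own. Each camera call takes 0.05 s, during which the arm holds its last target. There are 200 camera calls.

## Working session

There is one attempt and no reset: what is moved stays moved. The work goes in short steps, Python scripts to look and compute and a shell command to move; the robot and the scene stay as the last step left them, time stands still between calls to the robot, and variables do not carry over. Pictures are saved under pics/ and viewed, about 12 in all and at most 16, crops included, and the job is handed in when it is done.

```bash
mkdir -p pics; python3 - <<'E'
from bench import bot
import cv2,numpy as np
print(bot.observe())
for n in ("scene","top"):
    cv2.imwrite(f"pics/{n}0.png",bot.snapshot(n)); print(n,bot.camera_info(n))
E
```

```text
{'t': 0.0, 'joint_pos': array([ 1.03700066e+00,  3.42705051e-01,  1.52500095e+00, -6.06290253e-06,
        1.27540306e+00, -1.45988671e-01]), 'dq': array([-0.00035762, -0.00236148,  0.00031216, -0.00067236,  0.0003317 ,
       -0.00135193]), 'tau': array([-1.15240986e-03, -4.33677936e+01, -2.46007597e+01, -3.51155522e-04,
        7.96099630e-03, -1.95717865e-05]), 'position': array([0.198284  , 0.48564251, 0.20184077]), 'orientation': array([-0.69334906,  0.69436134, -0.13642905,  0.13607544]), 'wrist_force': array([-0.19417628,  0.03500668,  0.48226751]), 'ft_torque': array([-0.01022384,  0.00631712,  0.00914494]), 'width': 0.9974753795513764}
scene {'mtx': array([[496.28799333,   0.        , 263.53950848],
       [  0.        , 496.28799333, 209.84419448],
       [  0.        ,   0.        ,   1.        ]]), 'dist': array([-0.019096,  0.      ,  0.      ,  0.      ,  0.      ]), 'world_from_camera': array([[-0.81810924,  0.30916428, -0.4848863 ,  1.06561095],
       [ 0.57484565,  0.46283647, -0.67478506,  0.70633965],
       [ 0.01580362, -0.83078267, -0.55637253,  0.67519404],
       [ 0.        ,  0.        ,  0.        ,  1.        ]])}
top {'mtx': array([[412.33463931,   0.        , 274.33797599],
       [  0.        , 412.33463931, 212.9434884 ],
       [  0.        ,   0.        ,   1.        ]]), 'dist': array([-0.02351354,  0.        ,  0.        ,  0.        ,  0.        ]), 'world_from_camera': array([[ 0.01043275, -0.980442  ,  0.19653152,  0.30290571],
       [-0.99994295, -0.00977827,  0.00430022, -0.03936432],
       [-0.00229437, -0.19656517, -0.98048808,  1.14571226],
       [ 0.        ,  0.        ,  0.        ,  1.        ]])}
```

View pics/scene0.png

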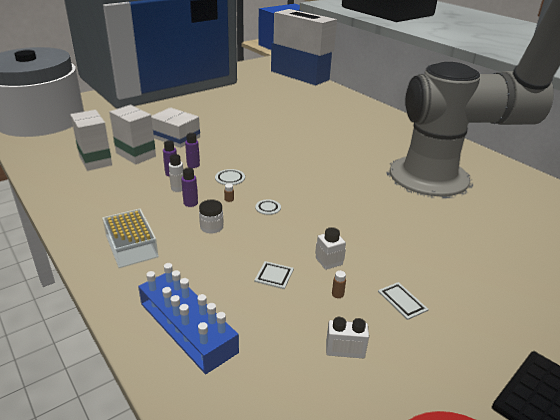

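View pics/top0.png

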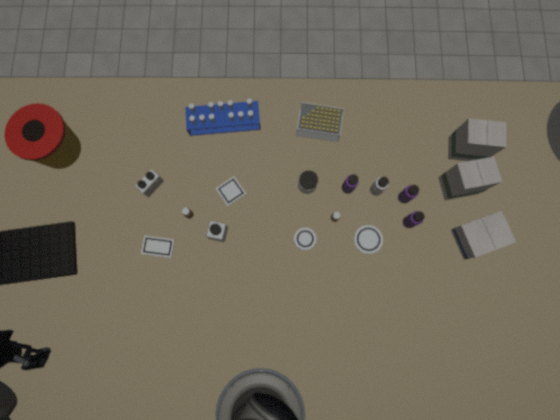

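The scene picture shows:

| Thing | Scene px | Top px |
|---|---|---|
| slim (white) | (176,172) | (381,185) |
| purple lookalikes | (169,157), (193,150), (190,187) | (351,183), (409,193), (415,219) |
| jar | (210,215) | (308,181) |
| square bottle | (331,247) | (217,231) |
| cartridge | (347,337) | (148,182) |
| plate_slim | (268,207) | (305,238) |
| plate_jar | (230,176) | (369,239) |
| plate_square | (274,274) | (231,190) |
| plate_cartridge | (402,300) | (158,247) |
| vials | (229,192), (339,284) | (336,215), (187,212) |

By the description, I choose the white bottle rather than the purple ones. Next I measure and check it in a close crop.

```bash
cat > h.py <<'E'
from bench import bot
import cv2,numpy as np
from scipy.spatial.transform import Rotation as R
C={n:bot.camera_info(n) for n in("scene","top")}
def ray(n,p):
    c=C[n]; u=cv2.undistortPoints(np.array([[p]],float),c["mtx"],c["dist"])[0,0]
    T=c["world_from_camera"]; d=T[:3,:3]@[u[0],u[1],1]; return T[:3,3],d/np.linalg.norm(d)
def onz(n,p,z):
    o,d=ray(n,p); return o+d*(z-o[2])/d[2]
def tri(p,q):
    o,d=ray("scene",p);a,e=ray("top",q)
    s=np.linalg.lstsq(np.c_[d,-e],a-o,rcond=None)[0]; P,Q=o+d*s[0],a+e*s[1]
    return (P+Q)/2,np.linalg.norm(P-Q)
def blobs(mask,lo,hi):
    n,l,s,c=cv2.connectedComponentsWithStats(mask.astype(np.uint8),connectivity=8)
    return [(i,c[i],s[i]) for i in range(1,n) if lo<=s[i][4]<=hi],l
E
python3 - <<'E'
from h import *
for n,roi in(("top",(130,150,310,120)),("scene",(90,120,360,250))):
    im=cv2.imread(f"pics/{n}0.png"); x,y,w,h=roi; h_=cv2.cvtColor(im,cv2.COLOR_BGR2HSV).astype(int)
    M=np.zeros(im.shape[:2],bool); M[y:y+h,x:x+w]=1
    dark=M&(im.max(2)<75)
    grey=M&(h_[...,1]<45)&(h_[...,2]>105)
    for nm,m in(("dark",dark),("grey",grey)):
        b,_=blobs(m,12,2500); print(n,nm,h_[y+h//2,x+w//2])
        for i,c,s in b: print("  ",c.round(1),s[:4],s[4])
    s=775/w
    cv2.imwrite(f"pics/{n}_crop.png",cv2.resize(im[y:y+h,x:x+w],None,fx=s,fy=s,interpolation=cv2.INTER_CUBIC))
E
```

```text
top dark [ 21  59 125]
   [308.  180.2] [299 171  19  22] 283
   [149.5 175.4] [146 172   8   8] 45
   [352.5 179.5] [348 175  10  10] 83
   [382.8 181.6] [378 177  10  10] 73
   [153.1 187. ] [145 178  17  18] 105
   [141.4 183.9] [138 181   8   7] 43
   [346.9 187.8] [342 181  13  12] 85
   [412.8 190. ] [408 185  11  11] 88
   [375.  190.9] [371 187  10   8] 43
   [403.6 197. ] [398 190  15  13] 105
   [189.6 214.8] [186 212   7   6] 24
   [418.  216.4] [413 212  11  10] 90
   [408. 222.] [403 215  14  13] 101
   [215.1 229. ] [210 224  11  11] 83
top grey [ 21  59 125]
   [147.  181.2] [135 169  24  25] 166
   [230.4 190.6] [215 176  32  31] 484
   [380.4 184.2] [374 176  15  15] 62
   [184.8 210.5] [181 207   8   8] 51
   [336.5 214.5] [333 211   8   8] 52
   [215.6 229.4] [206 220  21  20] 188
   [368.1 238.9] [353 224  31  31] 648
   [304.6 238.3] [293 226  24  25] 248
   [304.8 238.2] [298 232  14  14] 148
   [157.3 246.2] [140 235  35  24] 555
scene dark [ 22  55 180]
   [423.6 134.3] [404 120  46  47] 560
   [445.1 126.2] [437 120  13  13] 72
   [190.2 137.3] [179 130  21  
[... 1110 characters left out ...]
 25] 383
   [139. 225.] [136 219   7  13] 15
   [329.8 251.9] [315 234  31  36] 794
   [273.7 274.6] [254 261  40  28] 620
   [176.4 275.7] [164 263  32  31] 243
   [150.3 275.8] [146 271  12  11] 87
   [339.9 275.3] [335 270  11  12] 101
   [402.4 300.8] [378 282  51  38] 341
   [139.1 294.5] [138 287   3  16] 16
   [166.4 291.8] [162 287   9  11] 80
   [402.7 299.3] [385 287  36  26] 425
   [174.7 300.4] [171 295   9  12] 83
   [206.3 303.5] [198 294  18  20] 179
   [183.5 309.2] [179 304   9  12] 85
   [153.  317.5] [145 309  17  18] 18
   [221.  317.3] [216 312  13  13] 98
   [346.8 341.6] [326 320  43  39] 1182
   [202.4 327.9] [198 322   9  13] 91
   [ 96.3 356.9] [ 90 333  20  37] 385
```

View pics/top_crop.png

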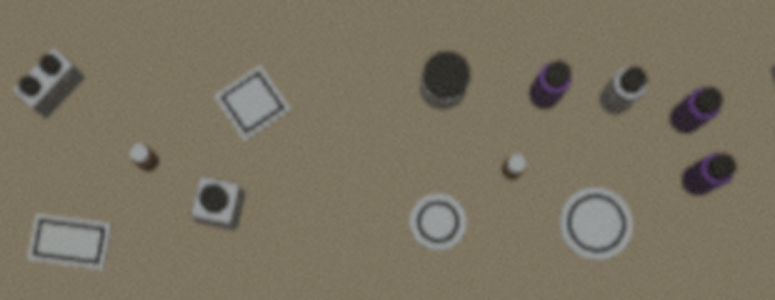

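View pics/scene_crop.png

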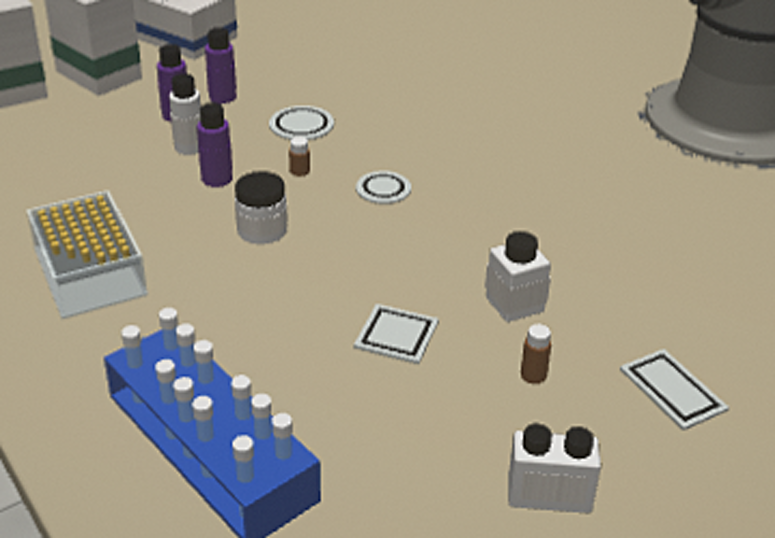

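The crops confirm the choices: the white slim bottle stands at top (382,182), with purple bottles 30 px either side. The vials are near jar-plate and square-plate paths. Now the positions.

```bash
python3 - <<'E'
from h import *
pairs=dict(slim=((174.2,158.7),(382.8,181.6),.0845),jar=((210.2,207.7),(308,180.2),.053),square=((331.6,234.5),(215.1,229),.071),
 cA=((339,323.7),(149.5,175.4),.063),cB=((358.3,325.4),(141.4,183.9),.063),cA2=((358.3,325.4),(149.5,175.4),.063),cB2=((339,323.7),(141.4,183.9),.063),
 p_slim=((267.5,206.5),(304.8,238.2),.004),p_jar=((229.3,176.5),(368.1,238.9),.004),p_sq=((273.7,274.6),(230.4,190.6),.004),p_cart=((402.5,300),(157.3,246.2),.004),
 vA=((229,188),(336.5,214.5),.04),vB=((339.9,275.3),(184.8,210.5),.05))
for k,(s,t,z) in pairs.items():
    P,e=tri(s,t); a=onz("top",t,z); b=onz("scene",s,z)
    print(k,"tri",P.round(4),"gap",e.round(4),"top",a[:2].round(4),"scene",b[:2].round(4))
im=cv2.imread("pics/top0.png"); h_=cv2.cvtColor(im,cv2.COLOR_BGR2HSV).astype(int)
def rect(x,y,w,h,z,mode):
    c=im[y:y+h,x:x+w]; c=cv2.resize(c,None,fx=4,fy=4,interpolation=cv2.INTER_CUBIC); hs=cv2.cvtColor(c,cv2.COLOR_BGR2HSV)
    m=((hs[...,1]<50)&(hs[...,2]>(110 if mode=="plate" else 125))).astype(np.uint8)
    ct=max(cv2.findContours(m,cv2.RETR_EXTERNAL,cv2.CHAIN_APPROX_NONE)[0],key=cv2.contourArea)
    r=cv2.boxPoints(cv2.minAreaRect(cv2.convexHull(ct)))
    q=np.array([onz("top",((p[0]+.5)/4-.5+x,(p[1]+.5)/4-.5+y),z) for p in r])
    e=np.diff(np.r_[q,q[:1]],axis=0)[:,:2]
    print((x,y),"ctr",q.mean(0).round(4),"len",np.linalg.norm(e,axis=1).round(4),"ang",np.degrees(np.arctan2(e[:,1],e[:,0])).round(1))
rect(212,172,40,38,.004,"plate"); rect(136,230,44,32,.004,"plate");rect(350,220,38,38,.004,"plate");rect(288,222,34,34,.004,"plate")
rect(203,216,27,27,.062,"b"); rect(130,165,34,34,.056,"b")
s=bot.observe(); T=R.from_quat(np.roll(s["orientation"],-1)).as_matrix(); print(T.round(3))
E
```

```text
slim tri [ 0.6044 -0.3237  0.0843] gap 0.0013 top [ 0.6038 -0.3233] scene [ 0.6048 -0.3241]
jar tri [ 0.6159 -0.1266  0.0495] gap 0.0009 top [ 0.6146 -0.1261] scene [ 0.6187 -0.1224]
square tri [0.4734 0.1222 0.0685] gap 0.0014 top [0.4735 0.1213] scene [0.4754 0.1251]
cA tri [0.6217 0.3092 0.0606] gap 0.001 top [0.6213 0.3081] scene [0.6231 0.3111]
cB tri [0.5974 0.3299 0.0602] gap 0.0011 top [0.597  0.3285] scene [0.5992 0.332 ]
cA2 tri [0.6107 0.3204 0.0633] gap 0.0325 top [0.6213 0.3081] scene [0.5992 0.332 ]
cB2 tri [0.6087 0.3188 0.0589] gap 0.0307 top [0.597  0.3285] scene [0.6231 0.3111]
p_slim tri [ 4.608e-01 -1.199e-01 -1.000e-04] gap 0.0013 top [ 0.4607 -0.1201] scene [ 0.4641 -0.1144]
p_jar tri [ 4.609e-01 -2.976e-01 -2.000e-04] gap 0.0004 top [ 0.4605 -0.2968] scene [ 0.4646 -0.2912]
p_sq tri [ 0.5965  0.0927 -0.001 ] gap 0.001 top [0.5956 0.0918] scene [0.5997 0.0977]
p_cart tri [ 0.4338  0.293  -0.0007] gap 0.0022 top [0.434  0.2908] scene [0.4374 0.2966]
vA tri [ 0.5216 -0.2041  0.0318] gap 0.0049 top [ 0.5219 -0.2045] scene [ 0.5272 -0.1901]
vB tri [0.527  0.2096 0.0479] gap 0.0008 top [0.5269 0.2089] scene [0.5285 0.2116]
(212, 172) ctr [0.5961 0.0914 0.004 ] len [0.0727 0.0726 0.0719 0.0721] ang [ -54.  -145.6  125.6   34.9]
(136, 230) ctr [0.4341 0.2913 0.004 ] len [0.0598 0.095  0.0595 0.0941] ang [ -3.4 -96.9 175.7  83.2]
(350, 220) ctr [ 0.4605 -0.2965  0.004 ] len [0.0886 0.0868 0.0877 0.0859] ang [ -45.2 -136.2  134.2   44.4]
(288, 222) ctr [ 0.4606 -0.1198  0.004 ] len [0.0696 0.0691 0.069  0.0686] ang [ -44.4 -135.3  135.2   45.2]
(203, 216) ctr [0.4756 0.1226 0.062 ] len [0.0453 0.0452 0.0452 0.0448] ang [ -10.5 -102.5  169.    77.6]
(130, 165) ctr [0.6095 0.3183 0.056 ] len [0.0694 0.0334 0.069  0.0331] ang [ -42.1 -134.3  137.7   46.3]
[[ 0.926 -0.001  0.378]
 [-0.378 -0.001  0.926]
 [-0.    -1.    -0.001]]
```

```bash
cat > go.py <<'E'
# python3 go.py x y z heading : shift (mm) and turn (8 deg units) in tool axes
import sys
from h import *
s=bot.observe(); x,y,z,a=map(float,sys.argv[1:5]); T=R.from_quat(np.roll(s["orientation"],-1)); M=T.as_matrix()
a=np.radians(a); Z=np.array([np.cos(a),np.sin(a),0]); Y=np.array([0,0,-1.]); G=np.c_[np.cross(Y,Z),Y,Z]
print("t",round(s["t"],2),"pos",s["position"].round(4),"head",np.degrees(np.arctan2(M[1,2],M[0,2])).round(1),"w",round(s["width"],3),"F",s["wrist_force"].round(1),"q6",s["joint_pos"][5].round(2))
print("shift",(M.T@(np.array([x,y,z])-s["position"])*1000).round(1),"turn",(np.degrees((T.inv()*R.from_matrix(G)).as_rotvec())/8).round(2))
E
python3 go.py .6092 .3185 .12 49; python3 go.py .6092 .3185 .016 49
```

```text
t 0.1 pos [0.1983 0.4857 0.2019] head 67.8 w 1.003 F [ 0.1 -0.7 -0.7] q6 -0.15
shift [443.6  81.8   0.7] turn [0.01 2.35 0.  ]
t 0.1 pos [0.1983 0.4857 0.2019] head 67.8 w 1.003 F [ 0.1 -0.7 -0.7] q6 -0.15
shift [443.6 185.8   0.9] turn [0.01 2.35 0.  ]
```

```bash
python3 -m creep '[[1,[443.5,82,1],[0,2.35,0]],[1,[443.5,82,1],[0,2.35,0]],[1,[443.5,82,1],[0,2.35,0]],[1,[443.5,82,1],[0,2.35,0]],[1,[443.5,82,1],[0,2.35,0]],[1,[443.5,82,1],[0,2.35,0]],[1,[443.5,82,1],[0,2.35,0]],[1,[443.5,82,1],[0,2.35,0]],[1,[443.5,82,1],[0,2.35,0]],[1,[443.5,82,1],[0,2.35,0]]]' 50; python3 go.py .6092 .3185 .016 49
python3 -c "
from h import *
a=bot.snapshot('top')[130:240,100:250];b=bot.snapshot('scene')[230:400,260:430]
cv2.imwrite('pics/c1.png',np.hstack([cv2.resize(a,(530,390),interpolation=2),cv2.resize(b,(260,390))[:, :]]))"
```

```text
t: 1.35
position: [0.6081, 0.3204, 0.1209]
orientation: [0.663, -0.662, 0.247, -0.247]
wrist_force: [-0.2, 0.1, -0.2]
width: 0.999
t 1.35 pos [0.6081 0.3204 0.1209] head 49.1 w 0.999 F [-0.2  0.1 -0.2] q6 -0.48
shift [  2.1 104.9  -0.7] turn [ 0.    0.01 -0.  ]
```

View pics/c1.png

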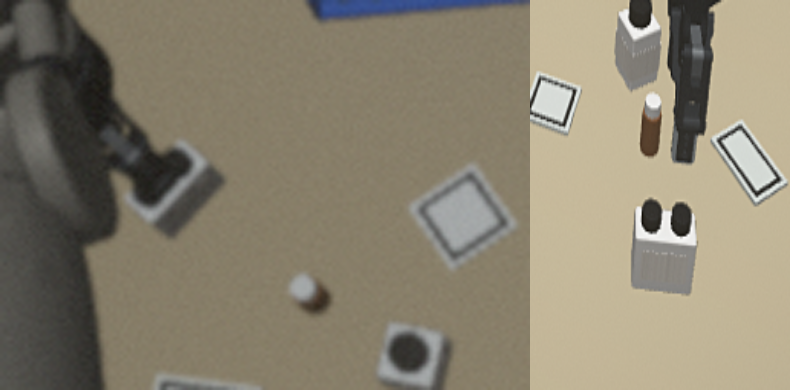

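The gripper stands over the cartridge, with its jaw line square to the cartridge's length, and nothing is in the way. I go down and grip.

```bash
python3 -m creep '[[1,[2,50,-0.7],[0,0,0]],[1,[2,90,-0.7],[0,0,0]],[1,[2,105,-0.7],[0,0,0]],[1,[2,105,-0.7],[0,0,0]],[0,[2,105,-0.7],[0,0,0]],[0,[2,105,-0.7],[0,0,0]],[0,[2,105,-0.7],[0,0,0]],[0,[2,105,-0.7],[0,0,0]],[0,[2,105,-0.7],[0,0,0]],[0,[2,105,-0.7],[0,0,0]]]' 50; python3 go.py .434 .2913 .11 -7;python3 go.py .6092 .3185 .016 49
```

```text
t: 2.7
position: [0.6114, 0.3178, 0.0169]
orientation: [0.663, -0.662, 0.247, -0.248]
wrist_force: [-0.3, -0.0, 6.4]
width: 0.357
t 2.7 pos [0.6114 0.3178 0.0169] head 49.0 w 0.357 F [-0.3 -0.   6.4] q6 -0.49
shift [-116.3  -93.5 -136.2] turn [-0.02  7.   -0.  ]
t 2.7 pos [0.6114 0.3178 0.0169] head 49.0 w 0.357 F [-0.3 -0.   6.4] q6 -0.49
shift [-2.1  0.9 -0.9] turn [-0.02 -0.    0.01]
```

```bash
python3 -m creep '[[0,[0,-35,0],[0,0,0]],[0,[0,-70,0],[0,0,0]],[0,[-115,-80,-137],[0,7,0]],[0,[-115,-80,-137],[0,7,0]],[0,[-115,-80,-137],[0,7,0]],[0,[-115,-80,-137],[0,7,0]],[0,[-115,-80,-137],[0,7,0]],[0,[-115,-80,-137],[0,7,0]],[0,[-115,-80,-137],[0,7,0]],[0,[-115,-80,-137],[0,7,0]],[0,[-115,-80,-137],[0,7,0]]]'; python3 go.py .434 .2892 .0225 -7
python3 -c "
from h import *
a=bot.snapshot('top')[170:290,100:250];b=bot.snapshot('scene')[200:360,320:480]
cv2.imwrite('pics/c2.png',np.hstack([cv2.resize(a,(400,320),interpolation=2),cv2.resize(b,(320,320))]))"
```

```text
t: 4.08
position: [0.4338, 0.2895, 0.0954]
orientation: [0.468, -0.469, 0.53, -0.53]
wrist_force: [-0.1, -0.2, -2.4]
width: 0.357
t 4.08 pos [0.4338 0.2895 0.0954] head -7.0 w 0.357 F [-0.1 -0.2 -2.4] q6 0.56
shift [ 0.2 72.9  0.3] turn [0. 0. 0.]
```

View pics/c2.png

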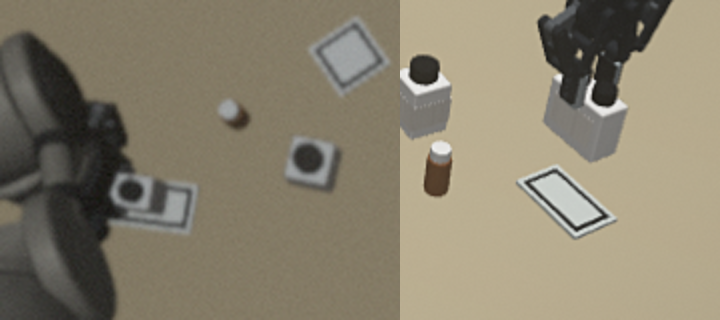

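It is held upright, parallel to its outline. I lower it and release.

```bash
python3 -m creep '[[0,[0,40,0],[0,0,0]],[0,[0,62,0],[0,0,0]],[0,[0,70,0],[0,0,0]],[0,[0,74,0],[0,0,0]],[0,[0,74,0],[0,0,0]],[0,[0,74,0],[0,0,0]]]'; python3 go.py .434 .2892 .0225 -7
```

```text
t: 4.92
position: [0.4344, 0.2898, 0.0223]
orientation: [-0.469, 0.468, -0.53, 0.53]
wrist_force: [0.9, 0.3, -1.5]
width: 0.358
t 4.92 pos [0.4344 0.2898 0.0223] head -7.0 w 0.358 F [ 0.9  0.3 -1.5] q6 0.56
shift [ 0.7 -0.2 -0.3] turn [-0.01 -0.   -0.01]
```

```bash
python3 -m creep '[[0,[0,1.2,0],[0,0,0]],[0.6,[0,1.2,0],[0,0,0]],[0.8,[0,1.2,0],[0,0,0]],[1,[0,1.2,0],[0,0,0]],[1,[0,1.2,0],[0,0,0]],[1,[0,-40,0],[0,0,0]],[1,[0,-95,0],[0,0,0]],[1,[0,-95,0],[0,0,0]]]'; python3 go.py .4745 .122 .115 -11.5;python3 go.py .4745 .122 .115 78.5
```

```text
t: 5.92
position: [0.4364, 0.2908, 0.1207]
orientation: [-0.472, 0.465, -0.529, 0.531]
wrist_force: [-0.7, -0.5, -1.6]
width: 1.001
t 5.92 pos [0.4364 0.2908 0.1207] head -7.0 w 1.001 F [-0.7 -0.5 -1.6] q6 0.56
shift [162.9   5.3  58.4] turn [-0.05  0.56 -0.04]
t 5.92 pos [0.4364 0.2908 0.1207] head -7.0 w 1.001 F [-0.7 -0.5 -1.6] q6 0.56
shift [162.9   5.3  58.4] turn [-7.000e-02 -1.069e+01  1.000e-02]
```

```bash
python3 -m creep '[[1,[163,5,58],[0,0.56,0]],[1,[163,5,58],[0,0.56,0]],[1,[163,5,58],[0,0.56,0]],[1,[163,5,58],[0,0.56,0]],[1,[163,5,58],[0,0.56,0]]]'; python3 go.py .4745 .122 .026 -11.5
python3 -c "
from h import *
t=bot.snapshot('top');s=bot.snapshot('scene')
cv2.imwrite('pics/t3.png',t);cv2.imwrite('pics/s3.png',s)
a=t[170:290,110:260];b=s[170:370,280:480]
cv2.imwrite('pics/c3.png',np.hstack([cv2.resize(a,(450,360),interpolation=2),cv2.resize(b,(350,360))]))"
```

```text
t: 6.55
position: [0.471, 0.121, 0.1109]
orientation: [0.447, -0.447, 0.548, -0.547]
wrist_force: [0.8, -0.5, 0.1]
width: 1.001
t 6.55 pos [0.471  0.121  0.1109] head -11.5 w 1.001 F [ 0.8 -0.5  0.1] q6 0.29
shift [-1.7 84.9  3.3] turn [ 0.01 -0.   -0.  ]
```

View pics/c3.png

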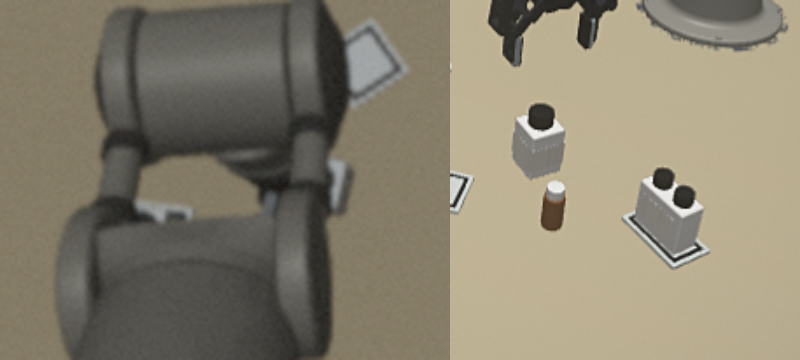

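Cartridge stands on its plate along the outline; jaws are above the square bottle, clear of the vial.

```bash
python3 -m creep '[[1,[-1.7,40,3.3],[0,0,0]],[1,[-1.7,75,3.3],[0,0,0]],[1,[-1.7,85,3.3],[0,0,0]],[1,[-1.7,85,3.3],[0,0,0]],[0,[-1.7,85,3.3],[0,0,0]],[0,[-1.7,85,3.3],[0,0,0]],[0,[-1.7,85,3.3],[0,0,0]],[0,[-1.7,85,3.3],[0,0,0]],[0,[-1.7,85,3.3],[0,0,0]]]'; python3 go.py .4745 .122 .026 -11.5; python3 go.py .596 .0915 .1 35
```

```text
t: 7.78
position: [0.4757, 0.1218, 0.0278]
orientation: [-0.448, 0.447, -0.547, 0.548]
wrist_force: [-2.5, -1.0, 6.9]
width: 0.49
t 7.78 pos [0.4757 0.1218 0.0278] head -11.5 w 0.49 F [-2.5 -1.   6.9] q6 0.29
shift [ 0.   1.8 -1.2] turn [-0.01 -0.   -0.01]
t 7.78 pos [0.4757 0.1218 0.0278] head -11.5 w 0.49 F [-2.5 -1.   6.9] q6 0.29
shift [  5.6 -71.9 124.1] turn [-0.01 -5.81  0.  ]
```

```bash
python3 -m creep '[[0,[0,-30,0],[0,0,0]],[0,[0,-60,0],[0,0,0]],[0,[5.6,-68,124],[0,-5.8,0]],[0,[5.6,-68,124],[0,-5.8,0]],[0,[5.6,-68,124],[0,-5.8,0]],[0,[5.6,-68,124],[0,-5.8,0]],[0,[5.6,-68,124],[0,-5.8,0]],[0,[5.6,-68,124],[0,-5.8,0]],[0,[5.6,-68,124],[0,-5.8,0]]]'; python3 go.py .596 .0915 .032 35
```

```text
t: 8.9
position: [0.5954, 0.0914, 0.0946]
orientation: [0.627, -0.627, 0.327, -0.327]
wrist_force: [-0.3, -0.1, -2.3]
width: 0.489
t 8.9 pos [0.5954 0.0914 0.0946] head 34.8 w 0.489 F [-0.3 -0.1 -2.3] q6 -0.58
shift [ 0.3 62.6  0.5] turn [-0.   -0.02 -0.  ]
```

```bash
python3 -m creep '[[0,[0,35,0.5],[0,0,0]],[0,[0,55,0.5],[0,0,0]],[0,[0,61,0.5],[0,0,0]],[0,[0,63,0.5],[0,0,0]],[0,[0,63.5,0.5],[0,0,0]],[0,[0,63.5,0.5],[0,0,0]]]'; python3 go.py .596 .0915 .032 35
```

```text
t: 9.65
position: [0.5965, 0.0917, 0.032]
orientation: [0.627, -0.627, 0.327, -0.328]
wrist_force: [-1.0, -0.9, 2.4]
width: 0.488
t 9.65 pos [0.5965 0.0917 0.032 ] head 34.9 w 0.488 F [-1.  -0.9  2.4] q6 -0.58
shift [-0.1 -0.  -0.5] turn [-0.01 -0.01  0.01]
```

```bash
python3 -m creep '[[0.7,[0,0,0],[0,0,0]],[0.9,[0,0,0],[0,0,0]],[1,[0,0,0],[0,0,0]],[1,[0,0,0],[0,0,0]],[1,[0,-50,0],[0,0,0]],[1,[0,-110,0],[0,0,0]],[1,[0,-130,0],[0,0,0]],[1,[0,-130,0],[0,0,0]]]'; python3 go.py .604 -.3235 .15 -10;  python3 -c "
from h import *
for p in((352.5,179.5),(412.8,190),(418,216.4)):print(onz('top',p,.0845))"
```

```text
t: 10.65
position: [0.5968, 0.0918, 0.1628]
orientation: [0.628, -0.626, 0.326, -0.328]
wrist_force: [-0.2, -0.1, -0.0]
width: 0.998
t 10.65 pos [0.5968 0.0918 0.1628] head 34.9 w 0.998 F [-0.2 -0.1 -0. ] q6 -0.58
shift [ 344.7   12.7 -231.8] turn [-0.03  5.61  0.  ]
[ 0.60875743 -0.24242602  0.0845    ]
[ 0.5815253  -0.40231774  0.0845    ]
[ 0.51012347 -0.41202714  0.0845    ]
```

```bash
python3 -m creep '[[1,[345,13,-232],[0,5.6,0]],[1,[345,13,-232],[0,5.6,0]],[1,[345,13,-232],[0,5.6,0]],[1,[345,13,-232],[0,5.6,0]],[1,[345,13,-232],[0,5.6,0]],[1,[345,13,-232],[0,5.6,0]],[1,[345,13,-232],[0,5.6,0]],[1,[345,13,-232],[0,5.6,0]],[1,[345,13,-232],[0,5.6,0]]]'; python3 go.py .604 -.3235 .036 -10
python3 -c "
from h import *
t=bot.snapshot('top');s=bot.snapshot('scene')
cv2.imwrite('pics/t4.png',t);cv2.imwrite('pics/s4.png',s)
a=t[130:260,320:470];b=s[80:240,120:280]
cv2.imwrite('pics/c4.png',np.hstack([cv2.resize(a,(415,360),interpolation=2),cv2.resize(b,(360,360))]))"
```

```text
t: 11.78
position: [0.6024, -0.3229, 0.1461]
orientation: [0.455, -0.455, 0.542, -0.54]
wrist_force: [-0.2, -0.7, -0.2]
width: 1.001
t 11.78 pos [ 0.6024 -0.3229  0.1461] head -9.9 w 1.001 F [-0.2 -0.7 -0.2] q6 -0.43
shift [  0.5 110.1   2. ] turn [ 0.02  0.01 -0.01]
```

View pics/c4.png

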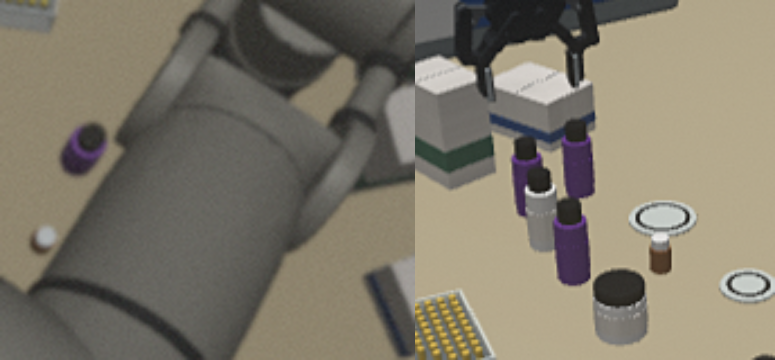

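The gripper is centred above the white slim bottle, with its jaws across the gaps to the purple ones.

```bash
python3 -m creep '[[1,[0.5,45,2],[0,0,0]],[1,[0.5,80,2],[0,0,0]],[1,[0.5,100,2],[0,0,0]],[1,[0.5,109,2],[0,0,0]],[1,[0.5,109,2],[0,0,0]],[0,[0.5,109,2],[0,0,0]],[0,[0.5,109,2],[0,0,0]],[0,[0.5,109,2],[0,0,0]],[0,[0.5,109,2],[0,0,0]],[0,[0.5,109,2],[0,0,0]],[0,[0.5,109,2],[0,0,0]]]'; python3 go.py .604 -.3235 .036 -10; python3 go.py .4607 -.12 .13 -10
```

```text
t: 13.25
position: [0.6052, -0.3251, 0.0401]
orientation: [-0.455, 0.455, -0.541, 0.542]
wrist_force: [-1.7, 0.4, 5.6]
width: 0.38
t 13.25 pos [ 0.6052 -0.3251  0.0401] head -9.9 w 0.38 F [-1.7  0.4  5.6] q6 -0.43
shift [-1.4  4.1 -1.4] turn [-0.01  0.01  0.  ]
t 13.25 pos [ 0.6052 -0.3251  0.0401] head -9.9 w 0.38 F [-1.7  0.4  5.6] q6 -0.43
shift [-177.2  -90.2 -177.5] turn [-0.01  0.01  0.  ]
```

```bash
python3 -m creep '[[0,[0,-35,0],[0,0,0]],[0,[0,-75,0],[0,0,0]],[0,[0,-100,0],[0,0,0]],[0,[-45,-100,-45],[0,0,0]],[0,[-80,-100,-80],[0,0,0]],[0,[-115,-100,-115],[0,0,0]],[0,[-150,-100,-150],[0,0,0]],[0,[-170,-100,-170],[0,0,0]],[0,[-177,-100,-177.5],[0,0,0]],[0,[-177,-100,-177.5],[0,0,0]],[0,[-177,-100,-177.5],[0,0,0]]]'; python3 go.py .4607 -.12 .0446 -10
python3 -c "
from h import *
s=bot.snapshot('scene')
cv2.imwrite('pics/s5.png',s)
b=s[80:240,150:350]
cv2.imwrite('pics/c5.png',cv2.resize(b,(500,400)))"
```

```text
t: 14.62
position: [0.4613, -0.1209, 0.139]
orientation: [-0.455, 0.455, -0.541, 0.542]
wrist_force: [-0.4, 0.7, -1.6]
width: 0.381
t 14.62 pos [ 0.4613 -0.1209  0.139 ] head -9.9 w 0.381 F [-0.4  0.7 -1.6] q6 -0.24
shift [-0.8 94.4 -0.8] turn [-0.01  0.01  0.  ]
```

View pics/c5.png

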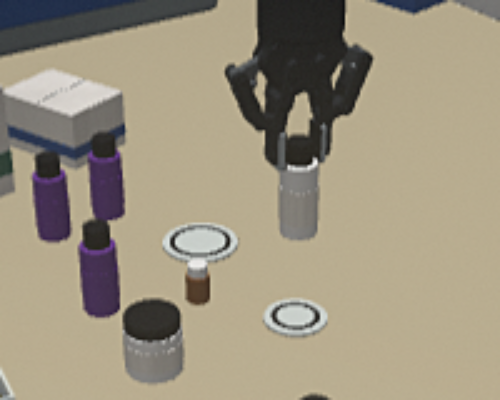

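```bash
python3 -m creep '[[0,[0.5,40,-0.8],[0,0,0]],[0,[0.5,70,-0.8],[0,0,0]],[0,[0.5,87,-0.8],[0,0,0]],[0,[0.5,93,-0.8],[0,0,0]],[0,[0.5,95,-0.8],[0,0,0]],[0,[0.5,95,-0.8],[0,0,0]],[0,[0.5,95,-0.8],[0,0,0]]]'; python3 go.py .4607 -.12 .0446 -10
```

```text
t: 15.55
position: [0.4601, -0.1205, 0.0446]
orientation: [-0.455, 0.455, -0.541, 0.542]
wrist_force: [0.8, 0.6, -1.6]
width: 0.38
t 15.55 pos [ 0.4601 -0.1205  0.0446] head -9.9 w 0.38 F [ 0.8  0.6 -1.6] q6 -0.24
shift [-0.6 -0.   0.5] turn [-0.01  0.01  0.  ]
```

```bash
python3 -m creep '[[0,[0,0.7,0],[0,0,0]],[0,[0,1.3,0],[0,0,0]],[0,[0,1.3,0],[0,0,0]]]'; python3 go.py .4607 -.12 .0446 -10
```

```text
t: 15.92
position: [0.4601, -0.1205, 0.044]
orientation: [-0.455, 0.455, -0.541, 0.542]
wrist_force: [-3.3, 0.8, 10.8]
width: 0.384
t 15.93 pos [ 0.4601 -0.1205  0.044 ] head -9.9 w 0.384 F [-3.3  0.8 10.8] q6 -0.24
shift [-0.6 -0.6  0.5] turn [-0.01  0.01  0.  ]
```

Contact. Release and rise.

```bash
python3 -m creep '[[0.5,[0,0,0],[0,0,0]],[0.7,[0,0,0],[0,0,0]],[1,[0,0,0],[0,0,0]],[1,[0,0,0],[0,0,0]],[1,[0,-30,0],[0,0,0]],[1,[0,-85,0],[0,0,0]],[1,[0,-95,0],[0,0,0]],[1,[0,-95,0],[0,0,0]]]'; python3 go.py .615 -.1263 .12 -33
```

```text
t: 16.92
position: [0.4597, -0.1203, 0.1379]
orientation: [-0.455, 0.455, -0.541, 0.542]
wrist_force: [0.3, 0.5, -0.8]
width: 1.001
t 16.93 pos [ 0.4597 -0.1203  0.1379] head -9.9 w 1.001 F [ 0.3  0.5 -0.8] q6 -0.24
shift [-20.8  18.1 154. ] turn [-0.01  2.89 -0.  ]
```

```bash
python3 -m creep '[[1,[-21,0,154],[0,2.9,0]],[1,[-21,0,154],[0,2.9,0]],[1,[-21,10,154],[0,2.9,0]],[1,[-21,18,154],[0,2.9,0]],[1,[-21,18,154],[0,2.9,0]],[1,[-21,18,154],[0,2.9,0]]]'; python3 go.py .615 -.1263 .011 -33
python3 -c "
from h import *
t=bot.snapshot('top');s=bot.snapshot('scene')
cv2.imwrite('pics/s6.png',s)
b=s[120:280,150:350]
cv2.imwrite('pics/c6.png',cv2.resize(b,(500,400)))"
```

```text
t: 17.68
position: [0.6139, -0.126, 0.1196]
orientation: [0.337, -0.337, 0.622, -0.621]
wrist_force: [-0.7, -0.0, -0.3]
width: 0.998
t 17.68 pos [ 0.6139 -0.126   0.1196] head -33.1 w 0.998 F [-0.7 -0.  -0.3] q6 0.25
shift [ -0.4 108.6   1.2] turn [ 0.01 -0.01  0.  ]
```

View pics/c6.png

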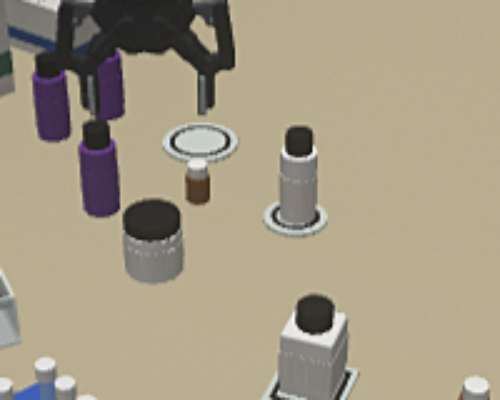

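The slim bottle stands in its ring. The jaws straddle the jar, and I go down to it.

```bash
python3 -m creep '[[1,[-0.4,45,1.2],[0,0,0]],[1,[-0.4,80,1.2],[0,0,0]],[1,[-0.4,100,1.2],[0,0,0]],[1,[-0.4,107,1.2],[0,0,0]],[1,[-0.4,107,1.2],[0,0,0]],[0,[-0.4,107,1.2],[0,0,0]],[0,[-0.4,107,1.2],[0,0,0]],[0,[-0.4,107,1.2],[0,0,0]],[0,[-0.4,107,1.2],[0,0,0]],[0,[-0.4,107,1.2],[0,0,0]]]'; python3 go.py .615 -.1263 .011 -33; python3 go.py .4605 -.2967 .12 -33
```

```text
t: 19.02
position: [0.6168, -0.1265, 0.0143]
orientation: [-0.337, 0.336, -0.621, 0.622]
wrist_force: [-0.7, 0.7, 5.1]
width: 0.587
t 19.02 pos [ 0.6168 -0.1265  0.0143] head -33.1 w 0.587 F [-0.7  0.7  5.1] q6 0.25
shift [ 0.9  3.2 -1.6] turn [-0.01 -0.01 -0.01]
t 19.02 pos [ 0.6168 -0.1265  0.0143] head -33.1 w 0.587 F [-0.7  0.7  5.1] q6 0.25
shift [ 227.9 -106.   -37.8] turn [-0.01 -0.01 -0.01]
```

```bash
python3 -m creep '[[0,[0,-35,0],[0,0,0]],[0,[0,-75,0],[0,0,0]],[0,[0,-100,0],[0,0,0]],[0,[45,-100,-8],[0,0,0]],[0,[90,-100,-15],[0,0,0]],[0,[135,-100,-22],[0,0,0]],[0,[180,-100,-30],[0,0,0]],[0,[210,-100,-36],[0,0,0]],[0,[227,-100,-38],[0,0,0]],[0,[227,-100,-38],[0,0,0]],[0,[227,-100,-38],[0,0,0]]]'; python3 go.py .4605 -.2967 .0188 -33
```

```text
t: 20.4
position: [0.461, -0.2951, 0.1127]
orientation: [0.337, -0.337, 0.622, -0.622]
wrist_force: [-0.2, -0.2, -1.2]
width: 0.586
t 20.4 pos [ 0.461  -0.2951  0.1127] head -33.1 w 0.586 F [-0.2 -0.2 -1.2] q6 -0.13
shift [ 1.7 93.9  0.4] turn [-0.   -0.01 -0.  ]
```

```bash
python3 -m creep '[[0,[0.8,40,0.4],[0,0,0]],[0,[0.8,70,0.4],[0,0,0]],[0,[0.8,87,0.4],[0,0,0]],[0,[0.8,93,0.4],[0,0,0]],[0,[0.8,95,0.4],[0,0,0]],[0,[0.8,95,0.4],[0,0,0]],[0,[0.8,95,0.4],[0,0,0]]]'; python3 go.py .4605 -.2967 .0188 -33
```

```text
t: 21.28
position: [0.4608, -0.297, 0.0183]
orientation: [-0.337, 0.337, -0.621, 0.622]
wrist_force: [-0.1, -0.3, -1.9]
width: 0.583
t 21.27 pos [ 0.4608 -0.297   0.0183] head -33.1 w 0.583 F [-0.1 -0.3 -1.9] q6 -0.13
shift [-0.1 -0.5 -0.4] turn [-0.01 -0.01  0.  ]
```

```bash
python3 -m creep '[[0,[0,0.6,0],[0,0,0]],[0,[0,1.2,0],[0,0,0]],[0,[0,1.2,0],[0,0,0]]]'; python3 go.py .4605 -.2967 .0188 -33
```

```text
t: 21.65
position: [0.4608, -0.297, 0.0182]
orientation: [-0.337, 0.337, -0.621, 0.622]
wrist_force: [-1.4, 3.2, 11.4]
width: 0.585
t 21.65 pos [ 0.4608 -0.297   0.0182] head -33.1 w 0.585 F [-1.4  3.2 11.4] q6 -0.14
shift [-0.  -0.6 -0.4] turn [-0.01 -0.01 -0.  ]
```

```bash
python3 -m creep '[[0.7,[0,0,0],[0,0,0]],[0.9,[0,0,0],[0,0,0]],[1,[0,0,0],[0,0,0]],[1,[0,0,0],[0,0,0]],[1,[0,-40,0],[0,0,0]],[1,[0,-100,0],[0,0,0]],[1,[0,-150,0],[0,0,0]],[1,[0,-150,0],[0,0,0]]]'; python3 go.py .22 -.45 .2 -33
```

```text
t: 22.65
position: [0.4621, -0.2983, 0.1708]
orientation: [-0.338, 0.336, -0.619, 0.625]
wrist_force: [-0.1, 0.3, -1.1]
width: 1.0
t 22.65 pos [ 0.4621 -0.2983  0.1708] head -33.1 w 1.0 F [-0.1  0.3 -1.1] q6 -0.13
shift [ 259.3  -30.  -119.7] turn [-0.06 -0.01  0.01]
```

```bash
python3 -m creep '[[1,[259,-30,-120],[0,0,0]],[1,[259,-30,-120],[0,0,0]],[1,[259,-30,-120],[0,0,0]],[1,[259,-30,-120],[0,0,0]],[1,[259,-30,-120],[0,0,0]],[1,[259,-30,-120],[0,0,0]],[1,[259,-30,-120],[0,0,0]],[1,[259,-30,-120],[0,0,0]]]'
cat > chk.py <<'E'
from h import *
t=bot.snapshot('top');s=bot.snapshot('scene');cv2.imwrite('pics/t9.png',t);cv2.imwrite('pics/s9.png',s)
b,_=blobs((t.max(2)<75)&(np.add.outer(np.arange(420)*0,np.arange(560))<440),12,500)
for i,c,st in b:
    if 150<c[1]<270 and c[0]>130: print(c.round(1),st[4],onz("top",c,.07)[:2].round(4))
a=cv2.resize(t[150:270,130:440],None,fx=2.5,fy=2.5,interpolation=2);d=cv2.resize(s[130:350,150:450],(409,300))
cv2.imwrite('pics/c9.png',np.vstack([a,cv2.copyMakeBorder(d,0,0,0,775-409,0)])[:600])
E
python3 chk.py
```

```text
t: 23.65
position: [0.2192, -0.4472, 0.1959]
orientation: [0.338, -0.337, 0.622, -0.621]
wrist_force: [0.4, -0.6, -0.4]
width: 0.999
[352.6 179.5] 79 [ 0.6129 -0.2454]
[228.2 184.8] 81 [0.5949 0.0907]
[346.7 188. ] 76 [ 0.5889 -0.2289]
[412.9 190. ] 85 [ 0.5853 -0.4075]
[233.5 196.1] 49 [0.5635 0.0755]
[403.6 197.1] 99 [ 0.5653 -0.3815]
[190. 215.] 20 [0.5108 0.1899]
[418.  216.4] 90 [ 0.5129 -0.4172]
[408. 222.] 97 [ 0.4976 -0.3895]
[372.  236.6] 313 [ 0.4575 -0.2924]
[306.6 234.5] 61 [ 0.4615 -0.1202]
[302.9 242.7] 34 [ 0.4397 -0.1103]
[145.3 242.6] 41 [0.4357 0.3041]
[157.2 244.1] 42 [0.4319 0.2723]
[167.5 247.4] 56 [0.4237 0.2447]
```

View pics/c9.png

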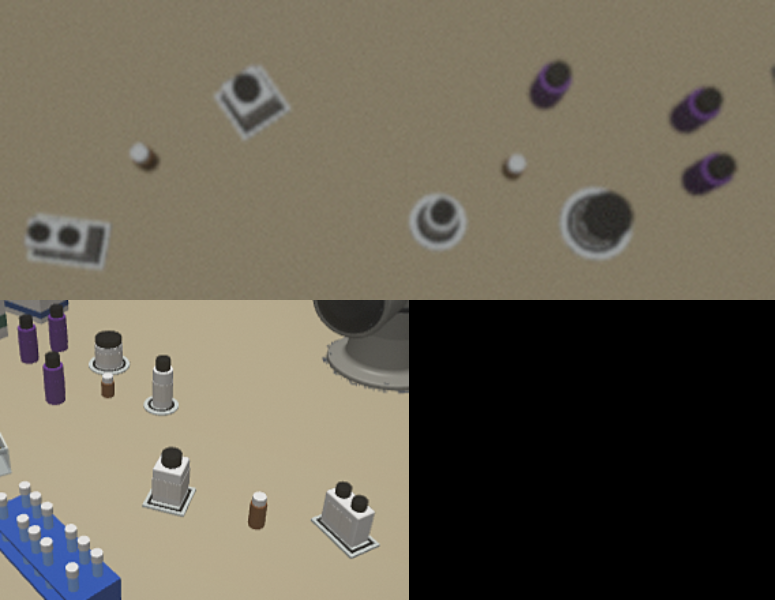

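All four stand on their plates and the vials are unmoved. I check the numbers in both views.

```bash
python3 - <<'E'
from h import *
s=cv2.imread("pics/s9.png");t=cv2.imread("pics/t9.png")
b,_=blobs((s.max(2)<75),40,500)
S=[c for i,c,st in b if 150<c[1]<350 and 200<c[0]<430]; print(np.round(S,1).tolist())
# jar lid in top: darker threshold, opened, to drop the ring outline
m=((t.max(2)<62)*255).astype(np.uint8)[220:260,350:392]; m=cv2.morphologyEx(m,cv2.MORPH_OPEN,cv2.getStructuringElement(cv2.MORPH_ELLIPSE,(9,9)))
bb,_=blobs(m>0,20,900); J=bb[0][1]+[350,220]; print("jar lid",J,bb[0][2])
want=dict(slim=([306.6,234.5],.0885,(.4607,-.12)),jar=(J,.057,(.4605,-.2967)),square=([228.2,184.8],.075,(.596,.0915)),cA=([145.3,242.6],.067,(.434,.2913)),cB=([157.2,244.1],.067,(.434,.2913)))
for k,(p,z,g) in want.items():
    a=onz("top",p,z); P,e=min((tri(c,p) for c in S),key=lambda r:r[1]+abs(r[0][2]-z))
    print(k,"top",a[:2].round(4),"off mm",((a[:2]-g)*1e3).round(1),"tri",P.round(4),"gap",e.round(4))
h=cv2.cvtColor(t,cv2.COLOR_BGR2HSV)
for x,y in((336,214),(185,210)):
    bb,_=blobs((h[y-9:y+9,x-9:x+9,1]<45)&(h[y-9:y+9,x-9:x+9,2]>105),20,300); print("vial",bb[0][1]+[x-9,y-9])
E
```

```text
[[229.0, 158.8], [269.1, 176.3], [275.5, 245.4], [401.4, 269.0], [282.9, 278.2], [413.3, 279.3], [403.7, 305.4]]
jar lid [372.30681818 236.31439394] [ 13   8  19  18 264]
slim top [ 0.4588 -0.1188] off mm [-1.9  1.2] tri [ 0.4588 -0.1187  0.0859] gap 0.0009
jar top [ 0.4602 -0.2963] off mm [-0.3  0.4] tri [ 0.4607 -0.297   0.0542] gap 0.0001
square top [0.5934 0.0901] off mm [-2.6 -1.4] tri [0.5936 0.0909 0.0723] gap 0.0014
cA top [0.4359 0.305 ] off mm [ 1.9 13.7] tri [0.4358 0.3067 0.0638] gap 0.0017
cB top [0.4323 0.2732] off mm [ -1.7 -18.1] tri [0.4322 0.2746 0.0641] gap 0.0015
vial [336.45283019 214.56603774]
vial [184.9245283  210.35849057]
```

Every container is within 3 mm of its plate centre, the cartridge's line of caps lies at 83.5° against its plate's 83°, and the vials have not moved. I hand the job in.

```bash
python3 -c "
from bench import bot
print(bot.finish_job(), bot.observe()['t'])"
```

```text
the job is handed in; nothing more can be done
the job is handed in; nothing more can be done
```

All four containers now stand on their own plates, and I handed the job in at about 24 s of robot time. I picked, carried and lowered the cartridge, square bottle, slim bottle and jar one at a time, and let each go only once it was at its measured plate height. The arm ended parked clear of everything.

**Last checks, from both cameras:**

| Container | Distance from plate centre |
|---|---|
| Slim bottle | about 2 mm |
| Jar | under 1 mm |
| Square bottle | about 3 mm |
| Cartridge | about 2 mm |

- **Turn:** the cartridge's line of caps lies at 83.5° against its plate's 83°. I did not measure the square bottle's turn after release. The gripper was within a fraction of a degree of the angle I had measured for its plate, and it looked aligned in the picture.
- **Upright and vials:** all four look upright, and the vials' positions in the top picture are unchanged to within about 0.2 pixel (under 1 mm).

**Disagreements:** heights measured from the two views came out 2–5 mm below the stated ones for the plates and most of the containers. I put this down to camera calibration. For the slim bottle and the jar, the wrist force showed contact at the stated plate height. The cartridge's contact reading was not clear before I released it, though I had lowered it another 1 mm first.

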